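# Find the full tin by its weight

### The arm

A 6-joint arm with a two-finger parallel gripper is mounted at the origin on a cart in front of the work surface, level with it; the furniture and walls round the work are solid. World frame = base frame: x ahead of the robot, y to its left, z up, the work surface at z = 0. Lengths are in m, angles in rad, forces in N, time in s.
With the tool pointing down it reaches from about 0.275 to 0.775 m from the base axis. Payload 14.6 kg.
Tool frame: the origin (TCP) lies midway between the tips of the shut fingers; the grasp point (between the pads) lies 19 mm behind it; y points along the fingers, z is the direction in which the jaws open and shut, and the axes are right-handed (so a half turn about y gives the same grasp; the last joint's range is limited). The gripper opens to 85 mm and grips with 20 to 120 N. Pads are 22 mm wide; open, the fingers measure 114 mm over their backs; the gripper's body (76 mm by 85 mm) begins 54 mm behind the grasp point. The pads swing forward as they close: fully open they stand 13 mm farther back than shut.
Start: joints at [1.149, 0.263, -0.048, 1.259, 0, 1.415], TCP at [0.138, 0.506, 0.203] pointing down, gripper open.
Joint ranges: [-2.65, 2.65], [-0.89, 1.7], [-1.18, 1.37], [-2.13, 2.11], [-1.35, 1.29], [-3.14, 3.14]. Speed limits (rad/s): [1.89, 1.89, 2.57, 2.79, 3.14, 3.14].

### API

Orientations are given as [roll, pitch, yaw] about the fixed x, y, z axes, in that order (R = Rz(yaw) Ry(pitch) Rx(roll)).
In Python, from rig import readout, optics, sign_off gives the robot as it stands.
- The arm moves only by the tool step_arm, never from a script. Its argument "plan" is a list of rows, each an object with "linear": the shift along the world's x, y, z as a fraction of full scale, a list of three; "turn": the turn about the world's z as a fraction of full scale. In form: [{"linear": [x, y, z], "turn": turn}, ...]. A call has 1 to 20 rows; each row is the pose to reach, as a shift and turn from the pose commanded when the call began, turning the shorter way round; what a row does not reach only later rows make up. Full scale, the value 1, is 0.15 m for a shift and pi rad for a turn. A row lasts 1/10 s, in which the tool goes at most 50 mm and 8.59 degrees, less where a joint would pass 70% of its speed; a pose out of reach is approached as far as the arm can. A call with a number of a shift or a turn outside -1 to 1 is refused whole. A call with a gripper value outside its range is refused whole. "fingers" is the closure, from -1 (fully open) to 1 (shut), so that 0 is half open, set as the call begins (left out, the last holds). The fingers move at their own pace and stop on an object; the grip force is fixed at half the most. Time passes only in rows, so rows that repeat a pose let the fingers close. It gives the time, the measured TCP pose, the force and the opening at its end, in the units of the state.
- readout.read_state(): the state, without advancing time (a new reading comes with each control period).
- optics.grab_frame(name): name is "side" or "top"; returns the picture (420x560x3 uint8, red, green, blue); there is no depth.
- optics.camera_model(name): a dict with "fx", "fy", "cx", "cy" (pixels), "k1" (the pictures are not rectified: a ray, as slopes to the right and down, at radius r is drawn at 1 + k1 r^2 times it, then the intrinsics apply), "world_from_camera" (4x4, takes a point from camera to world coordinates). Camera axes: x right, y down, z forward; pixel columns grow to the right and rows downward; lengths in m; the calibration is good to about 2 mm. A picture is of the moment at which its call begins. camera_model takes no time and is no camera call.
- sign_off(): hands the job in, once; it reports no verdict.
The state is a dict: "clock": time; "joint_pos": joint angles; "joint_velocities": joint speeds; "effort": joint torques, N m; "tcp_pos": TCP position; "eef_rot": TCP orientation; "ft_force": force on the tool from outside, world axes, zero at the start; "moment": the same for the moment, N m; "finger_gap": opening from 0.0 (shut) to 1.0 (fully open).
Only numpy, scipy, OpenCV 4.12 (cv2) and the standard library are available. Lean on these libraries where they do the work, as an engineer would, in place of code of your own. Each camera call takes 0.05 s, during which the arm holds its last target.

### The job

One of the three look-alike tins in the slanted rack is full of fasteners, the other two are empty: lift them to feel which. Stand the full tin upright, lid up, in the shallow tray, setting it down gently, and have the two empty tins back in their own places in the rack. Leave the other parts on the bench alone.

Things in the scene. Friction and masses are not known exactly. Their poses are not given: they have to be found in the camera images.
- tin_1_mid (a point): aluminium lidded tin in the left (+y) bay of the rack: round, 56 mm in diameter, 105 mm tall, the ribbed lid (top 20 mm) fixed on and no wider; all three look alike. Point: its centre, on the axis 52.5 mm above its bottom; z runs along the axis to the lid, at the start leaning 35 deg (0.61 rad) from vertical towards the rack's front
- tin_1: the same tin, origin at the centre of its bottom, z to the lid. Full it weighs 0.5 to 0.65 kg (5 to 6.4 N), empty about 0.14 kg (1.4 N); which is full cannot be seen and changes from start to start
- tin_2_mid (a point): aluminium lidded tin in the middle bay of the rack: round, 56 mm in diameter, 105 mm tall, the ribbed lid (top 20 mm) fixed on and no wider; all three look alike. Point: its centre, on the axis 52.5 mm above its bottom; z runs along the axis to the lid, at the start leaning 35 deg (0.61 rad) from vertical towards the rack's front
- tin_2: the same tin, origin at the centre of its bottom, z to the lid. Full it weighs 0.5 to 0.65 kg (5 to 6.4 N), empty about 0.14 kg (1.4 N); which is full cannot be seen and changes from start to start
- tin_3_mid (a point): aluminium lidded tin in the right (-y) bay of the rack: round, 56 mm in diameter, 105 mm tall, the ribbed lid (top 20 mm) fixed on and no wider; all three look alike. Point: its centre, on the axis 52.5 mm above its bottom; z runs along the axis to the lid, at the start leaning 35 deg (0.61 rad) from vertical towards the rack's front
- tin_3: the same tin, origin at the centre of its bottom, z to the lid. Full it weighs 0.5 to 0.65 kg (5 to 6.4 N), empty about 0.14 kg (1.4 N); which is full cannot be seen and changes from start to start
- rack: fixed grey steel rack, 330 mm long in y, 90 deep, 60 high; origin amid its foot, front (-x) to the robot. Bays at y = 0.105, 0, -0.105: floor slopes 35 deg down to the front; each tin stands square on it against a front rail 40 mm high (along the tin), side fins 18 high and 6 clear, rear lip 15 high and 11 clear. Drawn 60 mm along its axis a tin is free, and goes back the same way
- tray: fixed shallow steel tray on the bench in front of the rack, 130 mm in x by 170 mm in y, with a 12 mm high rim; origin at the centre of its underside
- tray_mid (a point): centre of the tray's inner floor, 3 mm above the bench; axes as the tray's
- casting: bystander: small grey flanged casting, 46x48x56 mm, left of the work; origin at the centre of its underside
- bearing_ring_1: bystander: steel bearing ring, 70 mm across and 30 mm high, left of the work; origin at the centre of its underside
- nut_m20: bystander: hexagon nut, 30x35x16 mm, left of the work; origin at the centre of its underside

How it is judged:
By the outcome, as a careful person would: the job done as asked, in the order asked, and still so for the second after the job is handed in, with the robot touching nothing.
It also fails if it takes over 72 s, if anything falls off the work surface, if the arm or the gripper's body presses on something with over 40 N, if the wrist force passes 120 N, or if a joint passes its speed limit or range.

## Working session

There is one attempt and no reset: what is moved stays moved. The work goes in short steps, Python scripts to look and compute and a tool call to move; the robot and the scene stay as the last step left them, time stands still between calls to the robot, and variables do not carry over. Pictures are saved under pics/ and viewed, and the job is handed in when it is done.

Besides the shell and the picture viewer there is one more tool, called after "Call:" in YAML: its name, and indented under it one key for each argument. step_arm: Moves the arm, as the interface text tells. Shift numbers are shares of 0.15 m and turn numbers shares of pi rad, none past 1 either way. Its arguments: {"type":"object","properties":{"plan":{"type":"array","items":{"type":"object","properties":{"linear":{"type":"array","items":{"type":"number","minimum":-1,"maximum":1}},"turn":{"type":"number","minimum":-1,"maximum":1}}}},"fingers":{"type":"number"}},"required":["plan"]}

```bash
ls; mkdir -p pics
python3 - <<'E'
from rig import readout, optics
import cv2
s=readout.read_state()
print({k:(v if not hasattr(v,'__len__') else [round(float(x),3) for x in v]) for k,v in s.items()})
for n in("side","top"):
    cv2.imwrite(f"pics/{n}0.png",cv2.cvtColor(optics.grab_frame(n),cv2.COLOR_RGB2BGR)); print(optics.camera_model(n))
E
```

```text
pics
{'clock': 0.0, 'joint_pos': [1.149, 0.264, -0.049, 1.259, -0.0, 1.416], 'joint_velocities': [0.001, 0.001, 0.0, -0.0, -0.001, -0.001], 'effort': [0.001, -63.761, 38.456, 0.014, -0.0, -0.0], 'tcp_pos': [0.138, 0.506, 0.202], 'eef_rot': [-1.572, 0.0, -0.267], 'ft_force': [0.056, -0.579, -0.366], 'moment': [0.023, -0.025, 0.011], 'finger_gap': 0.9976182678793647}
{'fx': 456.4484713301034, 'fy': 456.4484713301034, 'cx': 277.57772196240876, 'cy': 215.50586821705056, 'k1': -0.027415050831655307, 'world_from_camera': array([[-9.99893746e-01,  1.45735684e-02,  3.28041841e-04,
         5.02677610e-01],
       [ 6.40268604e-03,  4.59283150e-01, -8.88266848e-01,
         1.10902633e+00],
       [-1.30958818e-02, -8.88170366e-01, -4.59327659e-01,
         5.60525810e-01],
       [ 0.00000000e+00,  0.00000000e+00,  0.00000000e+00,
         1.00000000e+00]])}
{'fx': 540.1406763205168, 'fy': 540.1406763205168, 'cx': 277.9069913317574, 'cy': 208.24051736667602, 'k1': -0.1354323361766039, 'world_from_camera': array([[ 0.00344276, -0.99841635,  0.0561511 ,  0.45732562],
       [-0.99976199, -0.00464622, -0.02131597,  0.17513243],
       [ 0.0215431 , -0.05606435, -0.99819471,  1.42837929],
       [ 0.        ,  0.        ,  0.        ,  1.        ]])}
```

View pics/side0.png

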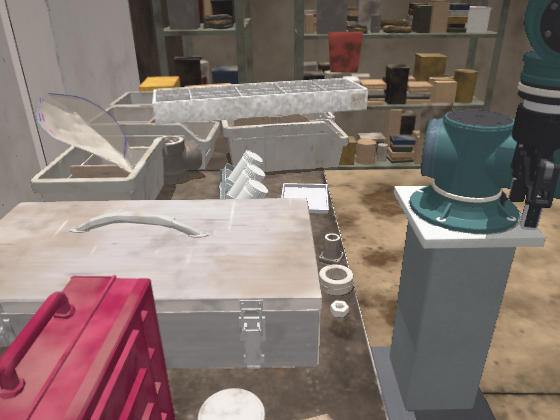

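View pics/top0.png

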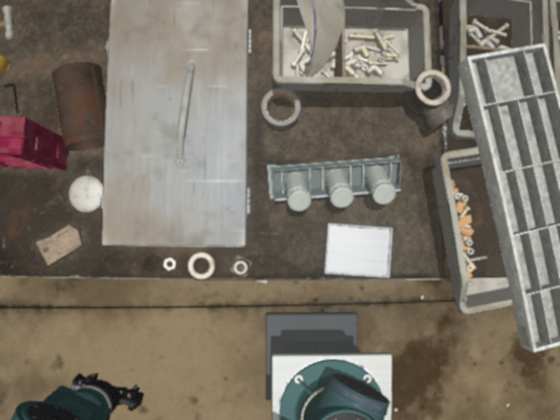

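The side view shows the three tins at about (245,165)–(255,190), partly hidden, and the tray at (305,197). The top view shows the rack at about (268–400, 155–205), with lids at (299,200), (342,195) and (383,191), and the tray at (360,250). I'll zoom in to measure.

Run:
```python
import cv2
a=cv2.imread("pics/top0.png")[140:290,250:420]; cv2.imwrite("pics/topz.png",cv2.resize(a,None,fx=4.6,fy=4,interpolation=cv2.INTER_CUBIC)[:600,:782])
a=cv2.imread("pics/side0.png")[140:220,205:345]; cv2.imwrite("pics/sidez.png",cv2.resize(a,None,fx=5.5,fy=5.5,interpolation=cv2.INTER_CUBIC))
```

```text
(no output)
```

View pics/topz.png

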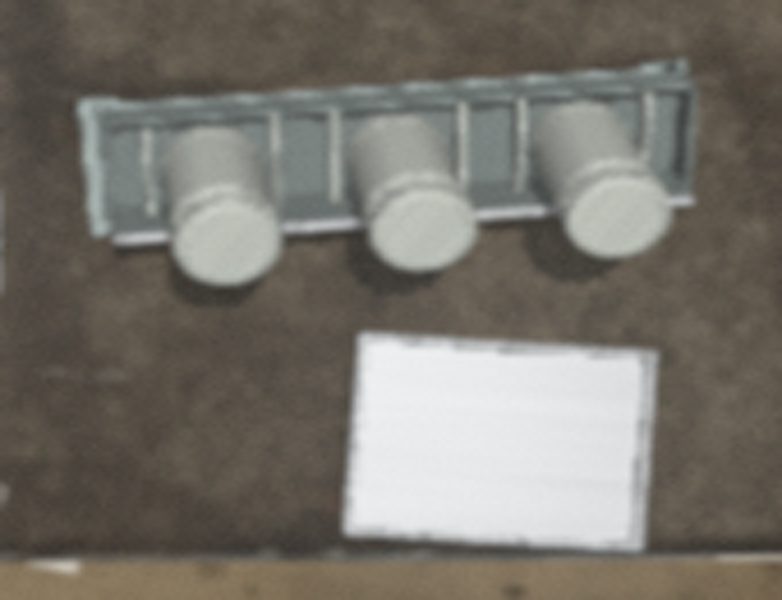

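View pics/sidez.png

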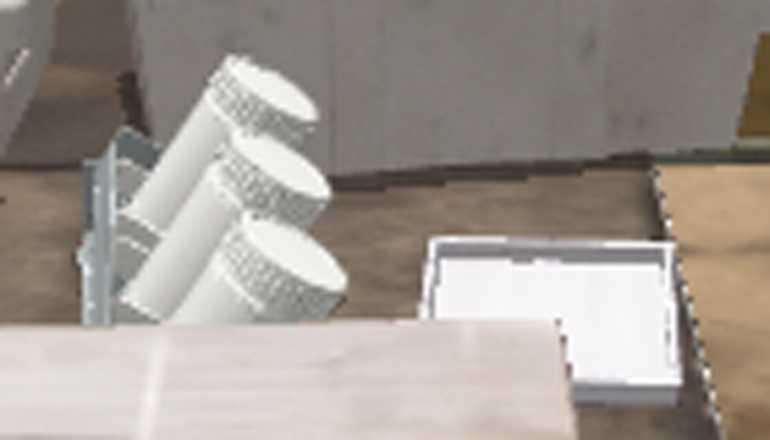

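```bash
cat > h.py <<'E'
import numpy as np, cv2
from rig import optics
def ray(n,u,v):
    m=optics.camera_model(n); T=m["world_from_camera"]
    K=np.array([[m["fx"],0,m["cx"]],[0,m["fy"],m["cy"]],[0,0,1]])
    p=cv2.undistortPoints(np.array([[[u,v]]],float),K,np.array([m["k1"],0,0,0,0.]))[0,0]
    d=T[:3,:3]@np.array([p[0],p[1],1]); return T[:3,3],d/np.linalg.norm(d)
def onz(n,u,v,z):
    o,d=ray(n,u,v); return o+d*(z-o[2])/d[2]
def tri(a,b):
    (o,d),(p,e)=ray("top",*a),ray("side",*b)
    s=np.linalg.lstsq(np.stack([d,-e],1),p-o,rcond=None)[0]
    A,B=o+d*s[0],p+e*s[1]; return (A+B)/2,np.linalg.norm(A-B)
def proj(n,P):
    m=optics.camera_model(n); T=np.linalg.inv(m["world_from_camera"])
    K=np.array([[m["fx"],0,m["cx"]],[0,m["fy"],m["cy"]],[0,0,1]])
    r,_=cv2.Rodrigues(T[:3,:3]); return cv2.projectPoints(np.array([P],float),r,T[:3,3],K,np.array([m["k1"],0,0,0,0.]))[0][0,0]
E
python3 - <<'E'
from h import *
def lids(n,roi,th,lo,hi):
    g=cv2.imread(f"pics/{n}0.png",0); x0,y0,x1,y1=roi
    s=8; a=cv2.resize(g[y0:y1,x0:x1],None,fx=s,fy=s,interpolation=cv2.INTER_CUBIC)
    for t in th:
        c,_=cv2.findContours((a>t).astype(np.uint8),cv2.RETR_EXTERNAL,cv2.CHAIN_APPROX_NONE)
        for k in c:
            A=cv2.contourArea(k)/s/s
            if lo<A<hi:
                e=cv2.fitEllipse(cv2.convexHull(k)); 
                print(n,t,round(A),[round((e[0][0]+.5)/s-.5+x0,2),round((e[0][1]+.5)/s-.5+y0,2)],np.round(np.array(e[1])/s,1),round(e[2]))
lids("top",(270,155,410,215),(170,178,185,190),200,700)
lids("side",(220,145,272,200),(200,210,220,225,230),60,500)
def Z(u,v,fx,fy,x,y): return ((u+.5)/fx-.5+x,(v+.5)/fy-.5+y)
print([Z(*p,5.5,5.5,205,140) for p in [(275,93),(285,168),(295,258)]])
# tray corners top of rim, zoom px
for p in [(360,333),(657,351),(643,550),(345,535)]: print("tray",np.round(onz("top",*Z(*p,4.6,4,250,140),.012),4))
for p in [(80,100),(688,62)]: print("rack rear",np.round(onz("top",*Z(*p,4.6,4,250,140),.06),4))
for p in [(113,240),(692,203)]: print("rack front",np.round(onz("top",*Z(*p,4.6,4,250,140),.035),4))
E
```

```text
top 170 368 [298.47, 197.5] [21.6 24.8] 171
top 170 314 [385.78, 192.54] [18.9 25.8] 70
top 170 367 [347.99, 192.74] [26.2 37.9] 78
top 178 288 [341.65, 196.35] [18.7 20.5] 63
top 178 323 [298.56, 197.64] [20.2 24. ] 173
top 178 280 [383.87, 193.06] [18.  20.8] 53
top 185 219 [298.85, 199.45] [18.1 19.4] 15
top 185 245 [341.53, 196.29] [18.  19.2] 56
top 185 201 [383.73, 193.06] [17.3 19.7] 50
side 200 286 [248.99, 201.21] [43.2 50.5] 140
side 210 209 [250.31, 191.69] [26.  33.5] 92
side 210 127 [239.26, 181.35] [10.1 39.3] 37
side 210 188 [239.87, 169.65] [27.8 52.8] 116
side 210 72 [253.24, 155.94] [ 6.6 18.9] 121
side 220 111 [257.24, 185.01] [ 6.9 23.5] 122
side 220 69 [239.02, 181.24] [ 9.9 35.8] 38
side 220 136 [238.0, 168.52] [27.  57.9] 116
side 220 63 [253.61, 155.57] [ 4.9 18.7] 122
side 225 106 [257.32, 185.03] [ 6.7 23.1] 122
side 225 89 [252.47, 165.82] [ 7.2 28.7] 130
side 230 100 [257.47, 185.09] [ 6.6 22.7] 123
side 230 76 [255.35, 169.08] [ 5.4 20.9] 122
[(254.5909090909091, 156.5), (256.4090909090909, 170.13636363636363), (258.22727272727275, 186.5)]
tray [0.499  0.0132 0.012 ]
tray [ 0.4876 -0.1589  0.012 ]
tray [ 0.3561 -0.1503  0.012 ]
tray [0.3665 0.0218 0.012 ]
rack rear [0.6456 0.1741 0.06  ]
rack rear [ 0.6733 -0.1673  0.06  ]
rack front [0.558  0.1551 0.035 ]
rack front [ 0.5841 -0.1746  0.035 ]
```

Run:
```python
from h import *
T=[(299.0,200.5),(341.8,197.0),(384.3,193.7)]
S=[(257.5,185.4),(255.6,169.4),(253.8,156.0)]
for a,b in zip(T,S):
    P,e=tri(a,b); print(np.round(P,4),round(e,4), "z=.105/.115 plane",np.round(onz("top",*a,.105),4),np.round(onz("top",*a,.115),4))
```

```text
[0.5503 0.0959 0.1193] 0.0004 z=.105/.115 plane [0.5511 0.0951 0.105 ] [0.5504 0.0957 0.115 ]
[ 0.559  -0.0088  0.1194] 0.0003 z=.105/.115 plane [ 0.5603 -0.0108  0.105 ] [ 0.5595 -0.0094  0.115 ]
[ 0.5679 -0.1142  0.1185] 0.0002 z=.105/.115 plane [ 0.5691 -0.1172  0.105 ] [ 0.5683 -0.1149  0.115 ]
```

Run:
```python
from h import *
print(tri((246,245),(313,201)), tri((103,245),(320,299)))
t=np.array([[.499,.0132],[.4876,-.1589],[.3561,-.1503],[.3665,.0218]]);print(t.mean(0), np.arctan2(*(t[0]-t[3])[::-1]),np.arctan2(*(t[1]-t[2])[::-1]))
```

```text
(array([0.4341292 , 0.22400045, 0.1368926 ]), np.float64(0.01535204713218974)) (array([0.44070749, 0.56707266, 0.14018465]), np.float64(0.0024736374474806683))
[ 0.4273  -0.06855] -0.06481474640539411 -0.06530623925260193
```

Call:
step_arm:
  plan:
    - {"linear": [0.35,-0.5,0.1],"turn": 0.055}
    - {"linear": [0.7,-1,0.1],"turn": 0.111}
    - {"linear": [0.7,-1,0.1],"turn": 0.111}
    - {"linear": [0.7,-1,0.1],"turn": 0.111}
    - {"linear": [0.7,-1,0.1],"turn": 0.111}
  fingers: -1

```text
clock: 0.6
tcp_pos: [0.2454, 0.3533, 0.218]
eef_rot: [-1.571, -0.001, 0.077]
ft_force: [-0.3, 0.8, -0.1]
finger_gap: 1.001
```

Call:
step_arm:
  plan:
    - {"linear": [0.35,-0.5,0]}
    - {"linear": [0.7,-1,0]}
    - {"linear": [0.7,-1,0]}
    - {"linear": [0.7,-1,0]}
    - {"linear": [0.7,-1,0]}

```text
schema error: expected keys linear, turn
```

Call:
step_arm:
  plan:
    - {"linear": [0.5,-0.5,0],"turn": 0}
    - {"linear": [1,-1,0],"turn": 0}
    - {"linear": [1,-1,0],"turn": 0}
    - {"linear": [1,-1,0],"turn": 0}
    - {"linear": [1,-1,0],"turn": 0}

```text
clock: 1.1
tcp_pos: [0.396, 0.2039, 0.2173]
eef_rot: [-1.571, -0.0, 0.078]
ft_force: [-0.2, -0.0, -0.7]
finger_gap: 0.999
```

Call:
step_arm:
  plan:
    - {"linear": [0.5,-0.35,0],"turn": 0}
    - {"linear": [1,-0.71,0],"turn": 0}
    - {"linear": [1,-0.71,0],"turn": 0}
    - {"linear": [1,-0.71,0],"turn": 0}
    - {"linear": [1,-0.71,0],"turn": 0}
    - {"linear": [1,-0.71,0],"turn": 0}

```text
clock: 1.7
tcp_pos: [0.5433, 0.1003, 0.217]
eef_rot: [-1.57, 0.001, 0.081]
ft_force: [0.3, 0.2, 0.0]
finger_gap: 1.002
```

Run:
```python
from h import *
from rig import readout
print(readout.read_state())
cv2.imwrite("pics/top1.png",cv2.cvtColor(optics.grab_frame("top"),cv2.COLOR_RGB2BGR))
a=cv2.imread("pics/top1.png")[140:290,250:420]; cv2.imwrite("pics/topz1.png",cv2.resize(a,None,fx=4.6,fy=4,interpolation=cv2.INTER_CUBIC)[:600,:782])
```

```text
{'clock': 1.7, 'joint_pos': array([ 3.48662748e-02,  3.08423458e-01,  5.59209703e-02,  1.31972167e+00,
        2.48023924e-04, -4.64993847e-02]), 'joint_velocities': array([ 2.25305122e-02, -2.71497768e-02, -1.99117813e-02, -1.94755833e-03,
        6.83240567e-05,  2.59088366e-03]), 'effort': array([ -2.52236836, -65.63740253,  39.67320442,  -0.2536244 ,
        -0.08451967,  -0.09621097]), 'tcp_pos': array([0.54334911, 0.10027957, 0.21699237]), 'eef_rot': array([-1.57048220e+00,  1.41475406e-03,  8.13657046e-02]), 'ft_force': array([0.32172286, 0.22638177, 0.02520962]), 'moment': array([-0.00866019,  0.04534648,  0.00830122]), 'finger_gap': 1.0018966059538823}
```

Call:
step_arm:
  plan:
    - {"linear": [0.16,-0.02,0],"turn": 0}
    - {"linear": [0.16,-0.02,-0.2],"turn": 0}
    - {"linear": [0.16,-0.02,-0.4],"turn": 0}
    - {"linear": [0.16,-0.02,-0.55],"turn": 0}
    - {"linear": [0.16,-0.02,-0.7],"turn": 0}
    - {"linear": [0.16,-0.02,-0.8],"turn": 0}
    - {"linear": [0.16,-0.02,-0.9],"turn": 0}
    - {"linear": [0.16,-0.02,-0.98],"turn": 0}
    - {"linear": [0.16,-0.02,-0.98],"turn": 0}
    - {"linear": [0.16,-0.02,-0.98],"turn": 0}

```text
clock: 2.75
tcp_pos: [0.5673, 0.0974, 0.0712]
eef_rot: [-1.571, -0.0, 0.083]
ft_force: [0.1, 0.2, 0.3]
finger_gap: 1.0
```

```bash
cat > snap.py <<'E'
import sys
from h import *
t=sys.argv[1]
from rig import readout
s=readout.read_state(); print(round(s["clock"],2),np.round(s["tcp_pos"],4),np.round(s["eef_rot"],3),np.round(s["ft_force"],2),np.round(s["moment"],3),s["finger_gap"])
im=[]
for n,(x,y,w,h) in (("top",(260,140,150,150)),("side",(215,130,130,100))):
    a=cv2.cvtColor(optics.grab_frame(n),cv2.COLOR_RGB2BGR); cv2.imwrite(f"pics/{n}_{t}.png",a)
    f=min(395/w,590/h); im.append(cv2.resize(a[y:y+h,x:x+w],(395,int(h*f)),interpolation=cv2.INTER_CUBIC))
H=max(i.shape[0] for i in im); im=[cv2.copyMakeBorder(i,0,H-i.shape[0],0,5,0) for i in im]
cv2.imwrite(f"pics/both_{t}.png",np.hstack(im))
E
python3 snap.py a
```

```text
2.75 [0.5673 0.0974 0.0712] [-1.571 -0.     0.083] [0.05 0.25 0.34] [ 0.001 -0.066 -0.033] 1.0000940829645832
```

View pics/both_a.png

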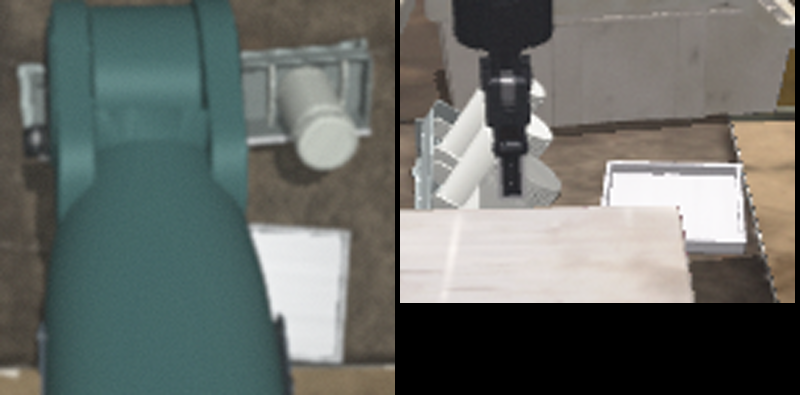

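The gripper straddles tin 1: in the right-hand panel the finger is at about (510,175), over the upper body of the tin. Closing.

Call:
step_arm:
  plan:
    - {"linear": [0,0,0],"turn": 0}
    - {"linear": [0,0,0],"turn": 0}
    - {"linear": [0,0,0],"turn": 0}
    - {"linear": [0,0,0],"turn": 0}
    - {"linear": [0,0,0],"turn": 0}
    - {"linear": [0,0,0],"turn": 0}
    - {"linear": [0,0,0],"turn": 0}
    - {"linear": [0,0,0],"turn": 0}
  fingers: 1

```text
clock: 3.65
tcp_pos: [0.5677, 0.097, 0.0715]
eef_rot: [-1.571, -0.001, 0.082]
ft_force: [-2.5, 0.0, 10.4]
finger_gap: 0.631
```

Call:
step_arm:
  plan:
    - {"linear": [-0.015,0,0.03],"turn": 0}
    - {"linear": [-0.03,0,0.06],"turn": 0}
    - {"linear": [-0.045,-0.005,0.09],"turn": 0}
    - {"linear": [-0.06,-0.005,0.12],"turn": 0}
    - {"linear": [-0.06,-0.005,0.12],"turn": 0}
    - {"linear": [-0.06,-0.005,0.12],"turn": 0}
    - {"linear": [-0.06,-0.005,0.12],"turn": 0}
    - {"linear": [-0.06,-0.005,0.12],"turn": 0}

```text
clock: 4.45
tcp_pos: [0.5584, 0.0962, 0.0884]
eef_rot: [-1.571, 0.0, 0.082]
ft_force: [-0.4, -0.1, -1.0]
finger_gap: 0.631
```

```bash
python3 snap.py b
```

```text
4.45 [0.5584 0.0962 0.0884] [-1.571  0.     0.082] [-0.41 -0.13 -1.  ] [-0.018 -0.001  0.035] 0.6308184690402224
```

View pics/both_b.png

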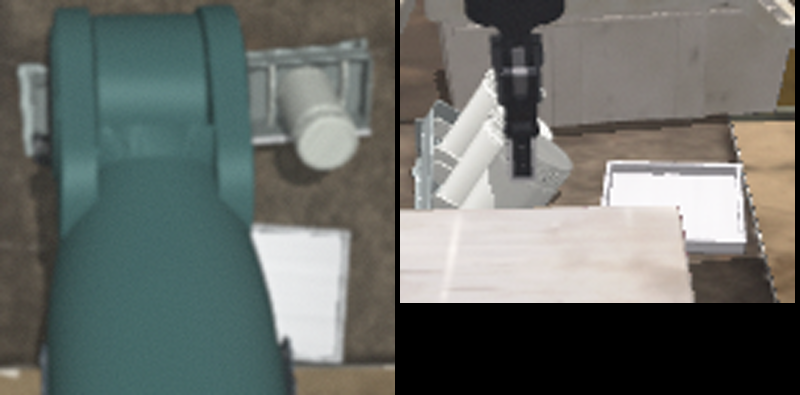

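Tin 1 is lifted and keeps its lean. The wrist reads only about 1 N, so it is empty and goes back.

Call:
step_arm:
  plan:
    - {"linear": [0.015,0,-0.03],"turn": 0}
    - {"linear": [0.03,0,-0.06],"turn": 0}
    - {"linear": [0.045,0.005,-0.09],"turn": 0}
    - {"linear": [0.06,0.005,-0.12],"turn": 0}
    - {"linear": [0.06,0.005,-0.12],"turn": 0}
    - {"linear": [0.06,0.005,-0.12],"turn": 0}

```text
clock: 5.15
tcp_pos: [0.5683, 0.0972, 0.0708]
eef_rot: [-1.57, -0.001, 0.082]
ft_force: [3.8, 1.2, 0.6]
finger_gap: 0.632
```

Call:
step_arm:
  plan:
    - {"linear": [0,0,0],"turn": 0}
    - {"linear": [0,0,0],"turn": 0}
    - {"linear": [0,0,0],"turn": 0}
    - {"linear": [0,0,0],"turn": 0}
    - {"linear": [0,0,0],"turn": 0}
    - {"linear": [0,0,0],"turn": 0}
  fingers: -1

```text
clock: 5.75
tcp_pos: [0.5674, 0.0969, 0.0707]
eef_rot: [-1.571, 0.0, 0.082]
ft_force: [0.5, 0.5, 0.4]
finger_gap: 0.999
```

Call:
step_arm:
  plan:
    - {"linear": [0,0,0.1],"turn": 0}
    - {"linear": [0,0,0.3],"turn": 0}
    - {"linear": [0,0,0.5],"turn": 0}
    - {"linear": [0,0,0.7],"turn": 0}
    - {"linear": [0,0,0.8],"turn": 0}
    - {"linear": [0.03,-0.35,0.8],"turn": 0}
    - {"linear": [0.06,-0.7,0.8],"turn": 0}
    - {"linear": [0.06,-0.7,0.8],"turn": 0}
    - {"linear": [0.06,-0.7,0.8],"turn": 0}

```text
clock: 6.65
tcp_pos: [0.5764, -0.0093, 0.1906]
eef_rot: [-1.571, 0.0, 0.08]
ft_force: [0.8, 0.5, -0.9]
finger_gap: 0.999
```

```bash
python3 snap.py c
```

```text
6.65 [ 0.5764 -0.0093  0.1906] [-1.571  0.     0.08 ] [ 0.79  0.54 -0.86] [-0.061  0.027 -0.022] 0.9991989708097887
```

View pics/both_c.png

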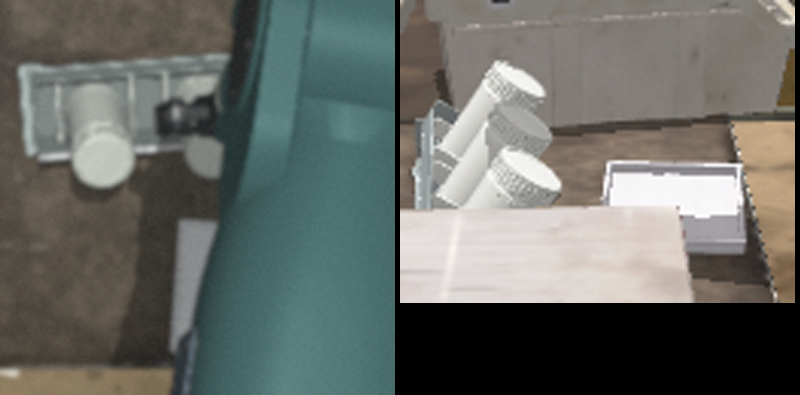

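Tin 1 is back in its bay: its lid sits at the same spot in both views. Next is tin 2.

Call:
step_arm:
  plan:
    - {"linear": [0,0.013,-0.05],"turn": 0}
    - {"linear": [0,0.013,-0.2],"turn": 0}
    - {"linear": [0,0.013,-0.35],"turn": 0}
    - {"linear": [0,0.013,-0.5],"turn": 0}
    - {"linear": [0,0.013,-0.62],"turn": 0}
    - {"linear": [0,0.013,-0.72],"turn": 0}
    - {"linear": [0,0.013,-0.796],"turn": 0}
    - {"linear": [0,0.013,-0.796],"turn": 0}
    - {"linear": [0,0.013,-0.796],"turn": 0}

```text
clock: 7.65
tcp_pos: [0.5765, -0.0057, 0.0715]
eef_rot: [-1.571, -0.0, 0.083]
ft_force: [0.4, -0.3, 0.6]
finger_gap: 0.996
```

Call:
step_arm:
  plan:
    - {"linear": [0,0,0],"turn": 0}
    - {"linear": [0,0,0],"turn": 0}
    - {"linear": [0,0,0],"turn": 0}
    - {"linear": [0,0,0],"turn": 0}
    - {"linear": [0,0,0],"turn": 0}
    - {"linear": [0,0,0],"turn": 0}
    - {"linear": [0,0,0],"turn": 0}
    - {"linear": [0,0,0],"turn": 0}
  fingers: 1

```text
clock: 8.45
tcp_pos: [0.5769, -0.0064, 0.0724]
eef_rot: [-1.571, -0.002, 0.082]
ft_force: [-2.2, -1.2, 10.2]
finger_gap: 0.632
```

Call:
step_arm:
  plan:
    - {"linear": [-0.015,0,0.03],"turn": 0}
    - {"linear": [-0.03,0,0.06],"turn": 0}
    - {"linear": [-0.045,-0.005,0.09],"turn": 0}
    - {"linear": [-0.06,-0.005,0.12],"turn": 0}
    - {"linear": [-0.06,-0.005,0.12],"turn": 0}
    - {"linear": [-0.06,-0.005,0.12],"turn": 0}
    - {"linear": [-0.06,-0.005,0.12],"turn": 0}
    - {"linear": [-0.06,-0.005,0.12],"turn": 0}

```text
clock: 9.25
tcp_pos: [0.5674, -0.0069, 0.0891]
eef_rot: [-1.571, 0.0, 0.082]
ft_force: [-0.2, 0.8, -4.4]
finger_gap: 0.626
```

```bash
python3 snap.py d
```

```text
9.25 [ 0.5674 -0.0069  0.0891] [-1.571  0.     0.082] [-0.18  0.85 -4.4 ] [0.024 0.016 0.05 ] 0.6260758425189276
```

View pics/both_d.png

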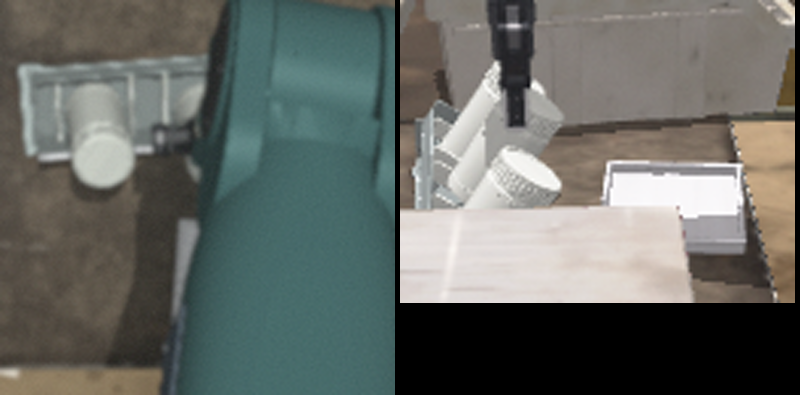

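Tin 2 reads −4.4 N, which looks like the full one. Drawing it further along its axis to confirm.

Call:
step_arm:
  plan:
    - {"linear": [-0.05,-0.004,0.075],"turn": 0}
    - {"linear": [-0.1,-0.008,0.15],"turn": 0}
    - {"linear": [-0.15,-0.012,0.22],"turn": 0}
    - {"linear": [-0.2,-0.016,0.29],"turn": 0}
    - {"linear": [-0.22,-0.018,0.36],"turn": 0}
    - {"linear": [-0.25,-0.02,0.44],"turn": 0}
    - {"linear": [-0.25,-0.02,0.44],"turn": 0}
    - {"linear": [-0.25,-0.02,0.44],"turn": 0}

```text
clock: 10.15
tcp_pos: [0.5301, -0.0099, 0.1554]
eef_rot: [-1.571, -0.001, 0.082]
ft_force: [-1.2, -0.4, -5.1]
finger_gap: 0.63
```

```bash
python3 snap.py e
```

```text
10.15 [ 0.5301 -0.0099  0.1554] [-1.571e+00 -1.000e-03  8.200e-02] [-1.2  -0.42 -5.07] [0.013 0.082 0.014] 0.6297321315516824
```

View pics/both_e.png

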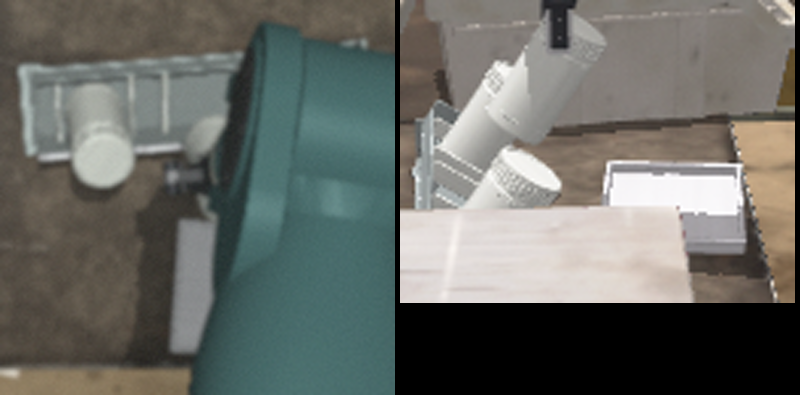

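Run:
```python
from h import *
a=cv2.imread("pics/side_e.png")[125:185,225:285]; cv2.imwrite("pics/e_z.png",cv2.resize(a,None,fx=10,fy=10,interpolation=cv2.INTER_CUBIC))
# predicted tin for h=75,78
P=np.array([.5301,-.0099,.1554+.024]);f=np.array([-.9966,-.0819,0]);A=.574*f+np.array([0,0,.819]);B=.819*f-np.array([0,0,.574])
for h in(72,78,84):
    b=P-A*h/1e3
    print(h,[np.round((proj("side",b+s*.028*B)+.5-[225,125])*10) for s in(1,-1)],"lid",[np.round((proj("side",b+.105*A+s*.028*B)+.5-[225,125])*10) for s in(1,-1)])
```

```text
72 [array([353., 502.]), array([172., 395.])] lid [array([578., 179.]), array([395.,  64.])]
78 [array([340., 520.]), array([160., 414.])] lid [array([564., 198.]), array([382.,  84.])]
84 [array([328., 538.]), array([148., 432.])] lid [array([551., 217.]), array([369., 103.])]
```

View pics/e_z.png

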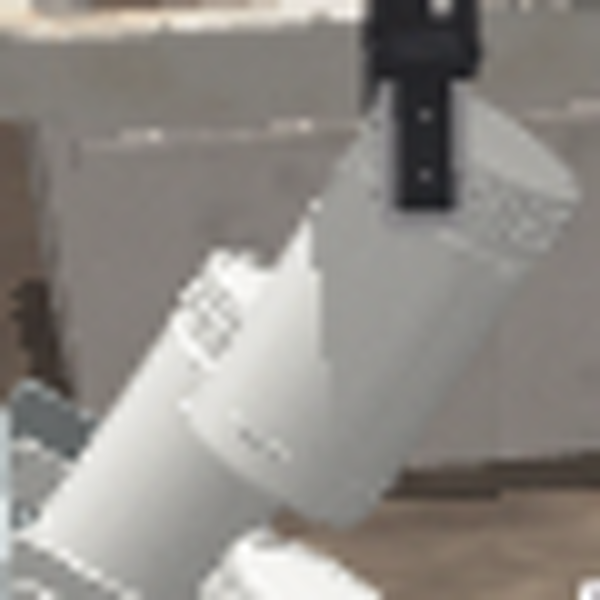

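Tin 2 hangs in the grip at about 35° lean, held 75 mm up from its bottom (bottom corners at (350,525) and (185,400) in the zoom). I'll bring it in front of the rack and press its lower back against the top of the front rail, so it turns upright in the grip.

Call:
step_arm:
  plan:
    - {"linear": [-0.1,-0.008,0],"turn": 0}
    - {"linear": [-0.2,-0.016,0],"turn": 0}
    - {"linear": [-0.267,-0.022,-0.05],"turn": 0}
    - {"linear": [-0.267,-0.022,-0.15],"turn": 0}
    - {"linear": [-0.267,-0.022,-0.25],"turn": 0}
    - {"linear": [-0.267,-0.022,-0.35],"turn": 0}
    - {"linear": [-0.267,-0.022,-0.45],"turn": 0}
    - {"linear": [-0.267,-0.022,-0.54],"turn": 0}
    - {"linear": [-0.267,-0.022,-0.6],"turn": 0}
    - {"linear": [-0.267,-0.022,-0.62],"turn": 0}
    - {"linear": [-0.267,-0.022,-0.62],"turn": 0}
    - {"linear": [-0.267,-0.022,-0.62],"turn": 0}

```text
clock: 11.45
tcp_pos: [0.4902, -0.0132, 0.0627]
eef_rot: [-1.571, -0.001, 0.082]
ft_force: [-0.1, 0.6, -6.3]
finger_gap: 0.628
```

```bash
python3 snap.py f
```

```text
11.45 [ 0.4902 -0.0132  0.0627] [-1.571e+00 -1.000e-03  8.200e-02] [-0.08  0.59 -6.31] [-0.002  0.087  0.043] 0.6284167065718947
```

View pics/both_f.png

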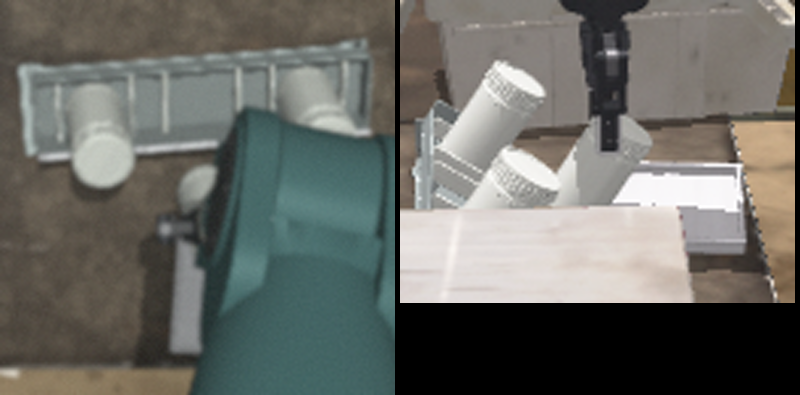

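Call:
step_arm:
  plan:
    - {"linear": [0.04,0.003,0],"turn": 0}
    - {"linear": [0.08,0.006,0],"turn": 0}
    - {"linear": [0.1,0.008,0],"turn": 0}
    - {"linear": [0.12,0.01,0],"turn": 0}
    - {"linear": [0.14,0.011,0],"turn": 0}
    - {"linear": [0.16,0.013,0],"turn": 0}
    - {"linear": [0.16,0.013,0],"turn": 0}

```text
clock: 12.25
tcp_pos: [0.5143, -0.0112, 0.0623]
eef_rot: [-1.571, -0.0, 0.082]
ft_force: [-0.9, 0.3, -5.3]
finger_gap: 0.63
```

```bash
python3 snap.py g
```

```text
12.25 [ 0.5143 -0.0112  0.0623] [-1.571 -0.     0.082] [-0.85  0.32 -5.33] [ 0.027  0.156 -0.014] 0.6297304780583591
```

View pics/both_g.png

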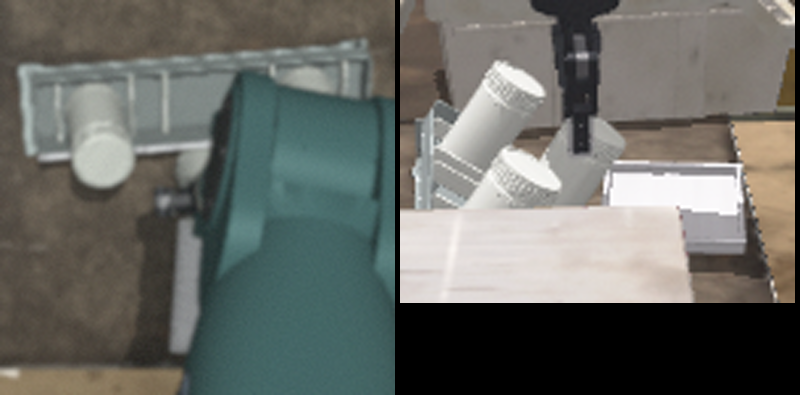

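The tin has begun to stand up with little force. Continuing.

Call:
step_arm:
  plan:
    - {"linear": [0.03,0.002,0],"turn": 0}
    - {"linear": [0.06,0.005,0],"turn": 0}
    - {"linear": [0.09,0.007,0],"turn": 0}
    - {"linear": [0.11,0.009,0],"turn": 0}
    - {"linear": [0.13,0.011,0],"turn": 0}
    - {"linear": [0.15,0.012,0],"turn": 0}
    - {"linear": [0.165,0.013,0],"turn": 0}
    - {"linear": [0.165,0.013,0],"turn": 0}

```text
clock: 13.15
tcp_pos: [0.539, -0.0092, 0.0622]
eef_rot: [-1.571, -0.0, 0.082]
ft_force: [-3.1, 0.7, -6.7]
finger_gap: 0.624
```

```bash
python3 snap.py i; python3 -c "
import cv2
a=cv2.imread('pics/side_i.png')[140:210,240:320]; cv2.imwrite('pics/i_z.png',cv2.resize(a,None,fx=8,fy=8,interpolation=cv2.INTER_CUBIC))"
```

```text
13.15 [ 0.539  -0.0092  0.0622] [-1.571 -0.     0.082] [-3.09  0.72 -6.73] [-0.039  0.762 -0.011] 0.6236871755661164
```

View pics/i_z.png

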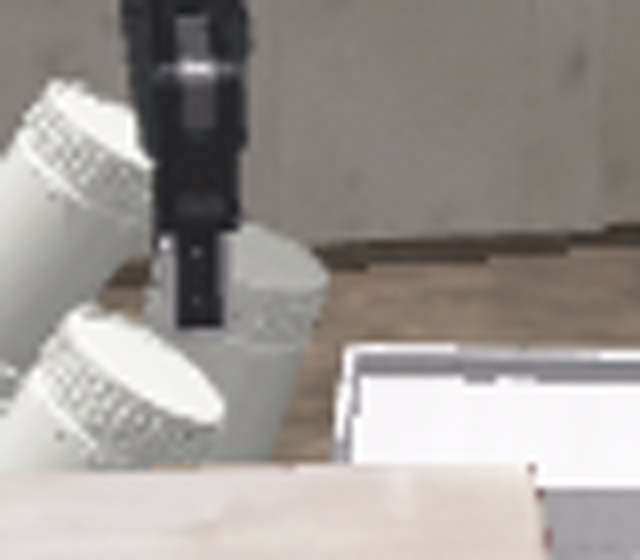

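Lean is now about 15° (right edge runs (325,285) to (270,465)). Pushing a bit more.

Call:
step_arm:
  plan:
    - {"linear": [0.02,0.002,0],"turn": 0}
    - {"linear": [0.04,0.003,0],"turn": 0}
    - {"linear": [0.055,0.004,0],"turn": 0}
    - {"linear": [0.055,0.004,0],"turn": 0}

```text
clock: 13.65
tcp_pos: [0.5468, -0.0086, 0.0622]
eef_rot: [-1.571, 0.0, 0.082]
ft_force: [-5.2, 0.6, -7.1]
finger_gap: 0.624
```

```bash
python3 snap.py j; python3 -c "
import cv2
a=cv2.imread('pics/side_j.png')[140:210,240:320]; cv2.imwrite('pics/j_z.png',cv2.resize(a,None,fx=8,fy=8,interpolation=cv2.INTER_CUBIC))"
```

```text
13.65 [ 0.5468 -0.0086  0.0622] [-1.571  0.     0.082] [-5.15  0.64 -7.15] [-0.025  1.196 -0.016] 0.6236792864639058
```

View pics/j_z.png

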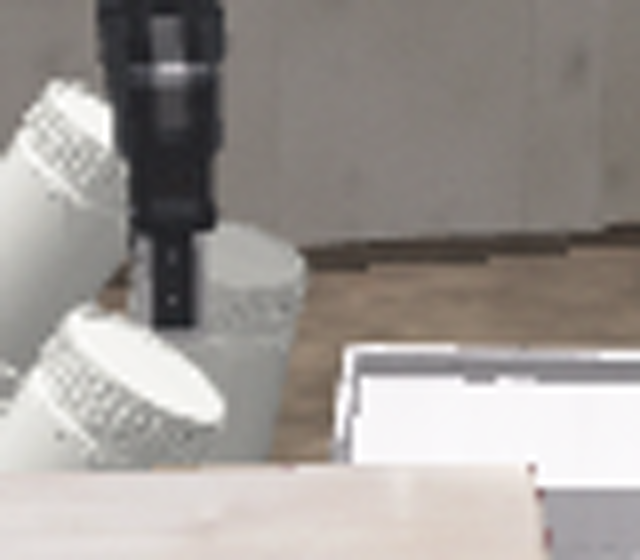

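Run:
```python
from h import *
for t in(0,5,10,15):
    t=np.radians(t);x=.5468-.028
    a=np.array([x,-.0086,.12]);b=a+.07*np.array([np.sin(t),0,-np.cos(t)])
    d=proj("side",b)-proj("side",a);print(np.degrees(t),d,d[0]/d[1])
```

```text
0.0 [ 0.51462034 24.3302796 ] 0.02115143565676452
5.0 [-1.75615315 24.27328455] -0.07234921792824235
10.0 [-4.014767   24.03628183] -0.16702945292582422
14.999999999999998 [-6.245334   23.62078119] -0.2643999769000247
```

Call:
step_arm:
  plan:
    - {"linear": [0.02,0.002,0],"turn": 0}
    - {"linear": [0.035,0.003,0],"turn": 0}
    - {"linear": [0.047,0.004,0],"turn": 0}
    - {"linear": [0.047,0.004,0],"turn": 0}

```text
clock: 14.15
tcp_pos: [0.554, -0.0081, 0.0623]
eef_rot: [-1.571, 0.0, 0.082]
ft_force: [-5.2, 0.1, -4.8]
finger_gap: 0.616
```

```bash
python3 snap.py k; python3 -c "
import cv2
a=cv2.imread('pics/side_k.png')[140:210,240:320]; cv2.imwrite('pics/k_z.png',cv2.resize(a,None,fx=8,fy=8,interpolation=cv2.INTER_CUBIC))"
```

```text
14.15 [ 0.554  -0.0081  0.0623] [-1.571  0.     0.082] [-5.18  0.1  -4.76] [-0.122  1.09   0.01 ] 0.6158439660626074
```

View pics/k_z.png

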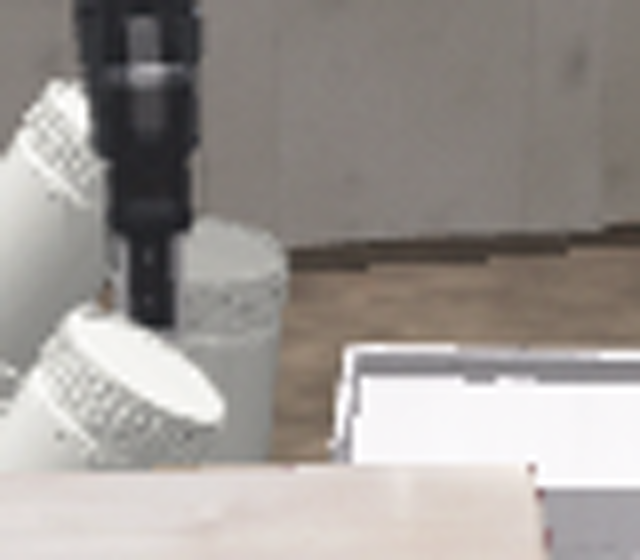

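Lean is about 6°, but the tin is starting to slide on the pads (gap 0.630 to 0.616), so I'll stop pushing. I'll carry it over the tray and let the flat floor take up the last few degrees.

Call:
step_arm:
  plan:
    - {"linear": [-0.05,-0.004,0],"turn": 0}
    - {"linear": [-0.12,-0.01,0.04],"turn": 0}
    - {"linear": [-0.2,-0.05,0.09],"turn": 0}
    - {"linear": [-0.29,-0.1,0.14],"turn": 0}
    - {"linear": [-0.39,-0.16,0.16],"turn": 0}
    - {"linear": [-0.49,-0.22,0.16],"turn": 0}
    - {"linear": [-0.59,-0.28,0.16],"turn": 0}
    - {"linear": [-0.68,-0.34,0.16],"turn": 0}
    - {"linear": [-0.75,-0.375,0.16],"turn": 0}
    - {"linear": [-0.78,-0.387,0.16],"turn": 0}
    - {"linear": [-0.78,-0.387,0.16],"turn": 0}
    - {"linear": [-0.78,-0.387,0.16],"turn": 0}

```text
clock: 15.45
tcp_pos: [0.4374, -0.0661, 0.0864]
eef_rot: [-1.571, -0.001, 0.082]
ft_force: [-0.3, -0.2, -5.6]
finger_gap: 0.614
```

```bash
python3 snap.py l; python3 -c "
import cv2
a=cv2.imread('pics/side_l.png')[130:220,250:350]; cv2.imwrite('pics/l_z.png',cv2.resize(a,None,fx=6.6,fy=6.6,interpolation=cv2.INTER_CUBIC))"
```

```text
15.45 [ 0.4374 -0.0661  0.0864] [-1.571e+00 -1.000e-03  8.200e-02] [-0.33 -0.18 -5.62] [ 0.018 -0.041 -0.029] 0.6141286878117987
```

View pics/l_z.png

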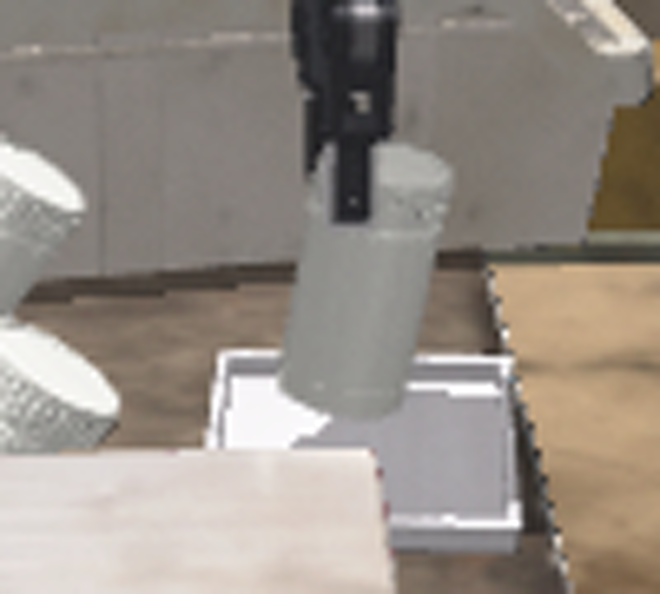

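View pics/both_l.png

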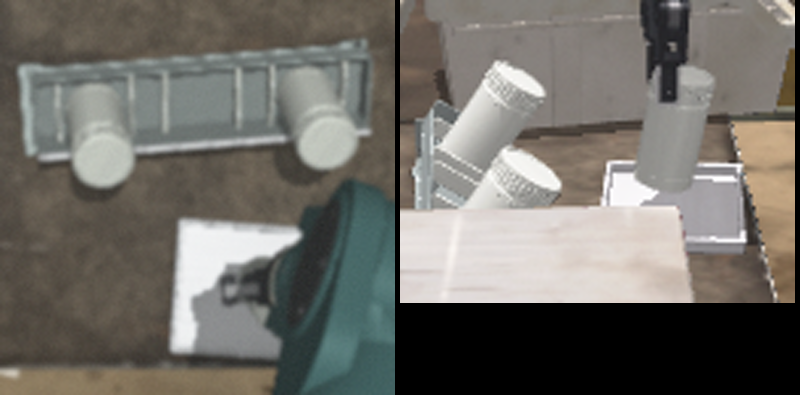

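Run:
```python
from h import *
def ony(n,u,v,y):
    o,d=ray(n,u,v); return o+d*(y-o[1])/d[1]
Z=lambda u,v:((u+.5)/6.6-.5+250,(v+.5)/6.6-.5+130)
for p in [(283,388),(408,400),(447,190),(315,170)]: print(p,np.round(ony("side",*Z(*p),-.066),4))
print("near bottom",np.round(ony("side",*Z(350,417),-.038),4))
```

```text
(283, 388) [ 0.4601 -0.066   0.0382]
(408, 400) [ 0.4067 -0.066   0.0317]
(447, 190) [ 0.3926 -0.066   0.1264]
(315, 170) [ 0.4471 -0.066   0.136 ]
near bottom [ 0.4331 -0.038   0.0369]
```

The tin leans about 8° over the tray, with the front bottom edge near z = 0.031. Lowering slowly to touch.

Call:
step_arm:
  plan:
    - {"linear": [0,0,-0.04],"turn": 0}
    - {"linear": [0,0,-0.08],"turn": 0}
    - {"linear": [0,0,-0.11],"turn": 0}
    - {"linear": [0,0,-0.13],"turn": 0}
    - {"linear": [0,0,-0.145],"turn": 0}
    - {"linear": [0,0,-0.15],"turn": 0}
    - {"linear": [0,0,-0.15],"turn": 0}

```text
clock: 16.25
tcp_pos: [0.4369, -0.0661, 0.0638]
eef_rot: [-1.571, 0.0, 0.082]
ft_force: [0.5, 0.2, -5.6]
finger_gap: 0.613
```

Call:
step_arm:
  plan:
    - {"linear": [0,0,-0.005],"turn": 0}
    - {"linear": [0,0,-0.01],"turn": 0}
    - {"linear": [0,0,-0.015],"turn": 0}
    - {"linear": [0,0,-0.02],"turn": 0}
    - {"linear": [0,0,-0.02],"turn": 0}

```text
clock: 16.75
tcp_pos: [0.4369, -0.0661, 0.0607]
eef_rot: [-1.571, 0.0, 0.082]
ft_force: [-0.8, 0.4, -5.6]
finger_gap: 0.613
```

Call:
step_arm:
  plan:
    - {"linear": [0,0,-0.004],"turn": 0}
    - {"linear": [0,0,-0.008],"turn": 0}
    - {"linear": [0,0,-0.012],"turn": 0}
    - {"linear": [0,0,-0.012],"turn": 0}

```text
clock: 17.15
tcp_pos: [0.4383, -0.0663, 0.0599]
eef_rot: [-1.571, -0.003, 0.082]
ft_force: [1.3, 2.5, 9.2]
finger_gap: 0.616
```

```bash
python3 snap.py m; python3 -c "
import cv2
a=cv2.imread('pics/side_m.png')[130:220,250:350]; cv2.imwrite('pics/m_z.png',cv2.resize(a,None,fx=6.6,fy=6.6,interpolation=cv2.INTER_CUBIC))"
```

```text
17.15 [ 0.4383 -0.0663  0.0599] [-1.571 -0.003  0.082] [1.3  2.48 9.23] [ 0.64  -0.216 -0.078] 0.6156155132069184
```

View pics/m_z.png

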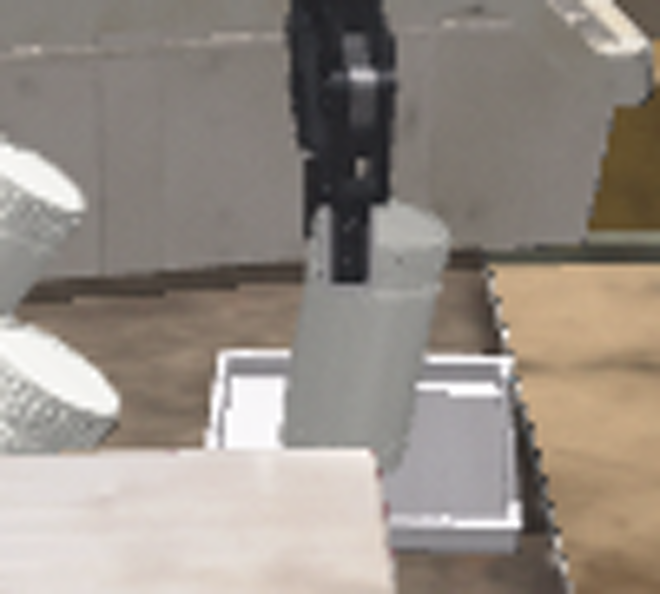

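The front edge has touched (Fz from −5.6 to +9.2 N). Now rolling it about that edge towards upright with small +x steps.

Call:
step_arm:
  plan:
    - {"linear": [0.01,0,0.003],"turn": 0}
    - {"linear": [0.02,0,0.002],"turn": 0}
    - {"linear": [0.03,0,0],"turn": 0}
    - {"linear": [0.03,0,0],"turn": 0}

```text
clock: 17.65
tcp_pos: [0.4419, -0.066, 0.0592]
eef_rot: [-1.571, -0.001, 0.082]
ft_force: [-0.0, 3.1, 7.5]
finger_gap: 0.618
```

```bash
python3 snap.py n; python3 -c "
import cv2
a=cv2.imread('pics/side_n.png')[130:220,250:350]; cv2.imwrite('pics/n_z.png',cv2.resize(a,None,fx=6.6,fy=6.6,interpolation=cv2.INTER_CUBIC))"
```

```text
17.65 [ 0.4419 -0.066   0.0592] [-1.571e+00 -1.000e-03  8.200e-02] [-0.04  3.07  7.49] [ 0.774  0.14  -0.098] 0.6179310316553646
```

View pics/n_z.png

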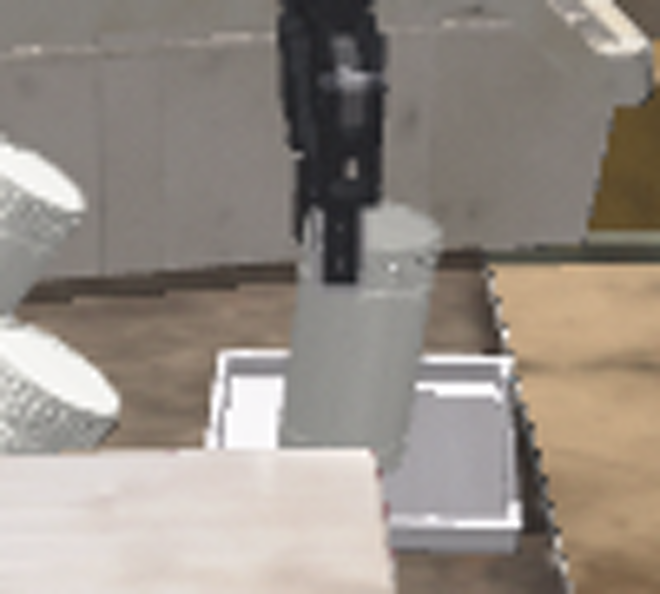

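It's rotating about the bottom edge. Continuing.

Call:
step_arm:
  plan:
    - {"linear": [0.01,0,0],"turn": 0}
    - {"linear": [0.02,0,-0.002],"turn": 0}
    - {"linear": [0.03,0,-0.005],"turn": 0}
    - {"linear": [0.04,0,-0.008],"turn": 0}
    - {"linear": [0.04,0,-0.008],"turn": 0}

```text
clock: 18.25
tcp_pos: [0.4482, -0.0661, 0.058]
eef_rot: [-1.571, -0.001, 0.082]
ft_force: [1.1, 3.5, 6.5]
finger_gap: 0.599
```

```bash
python3 snap.py o; python3 -c "
import cv2
a=cv2.imread('pics/side_o.png')[130:220,250:350]; cv2.imwrite('pics/o_z.png',cv2.resize(a,None,fx=6.6,fy=6.6,interpolation=cv2.INTER_CUBIC))"
```

```text
18.25 [ 0.4482 -0.0661  0.058 ] [-1.571e+00 -1.000e-03  8.200e-02] [1.1  3.46 6.46] [ 0.89  -0.014 -0.166] 0.5989409053706926
```

View pics/o_z.png

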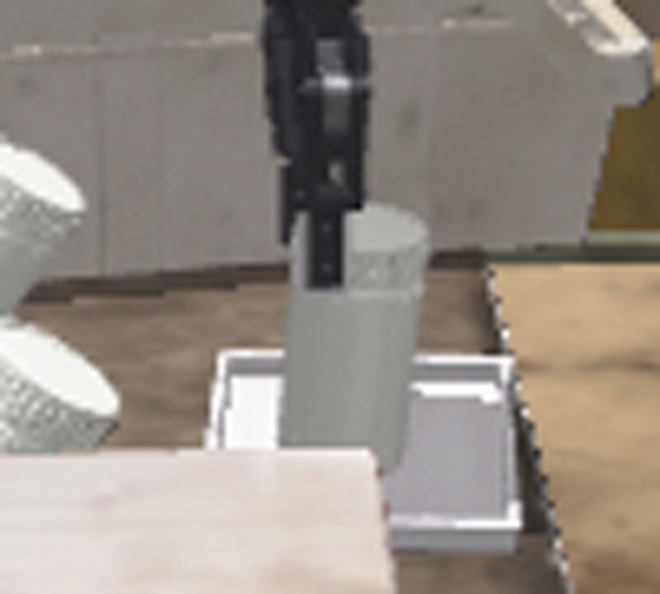

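Lean is now about 3° and the pads are near their edge (gap 0.599). I'll relieve some of the press, then open gradually so the tin settles.

Call:
step_arm:
  plan:
    - {"linear": [0,0,0.003],"turn": 0}
    - {"linear": [0,0,0.003],"turn": 0}

```text
clock: 18.55
tcp_pos: [0.4475, -0.0661, 0.0582]
eef_rot: [-1.571, -0.0, 0.082]
ft_force: [-0.2, 2.1, 2.8]
finger_gap: 0.599
```

Call:
step_arm:
  plan:
    - {"linear": [0,0,0],"turn": 0}
    - {"linear": [0,0,0],"turn": 0}
    - {"linear": [0,0,0],"turn": 0}
    - {"linear": [0,0,0],"turn": 0}
  fingers: -0.22

```text
clock: 18.95
tcp_pos: [0.4475, -0.0662, 0.0582]
eef_rot: [-1.571, -0.0, 0.082]
ft_force: [1.5, 1.3, 1.5]
finger_gap: 0.618
```

```bash
python3 snap.py p; python3 -c "
import cv2
a=cv2.imread('pics/side_p.png')[130:220,250:350]; cv2.imwrite('pics/p_z.png',cv2.resize(a,None,fx=6.6,fy=6.6,interpolation=cv2.INTER_CUBIC))"
```

```text
18.95 [ 0.4475 -0.0662  0.0582] [-1.571 -0.     0.082] [1.54 1.33 1.51] [ 0.467 -0.176 -0.108] 0.6179344454537278
```

View pics/p_z.png

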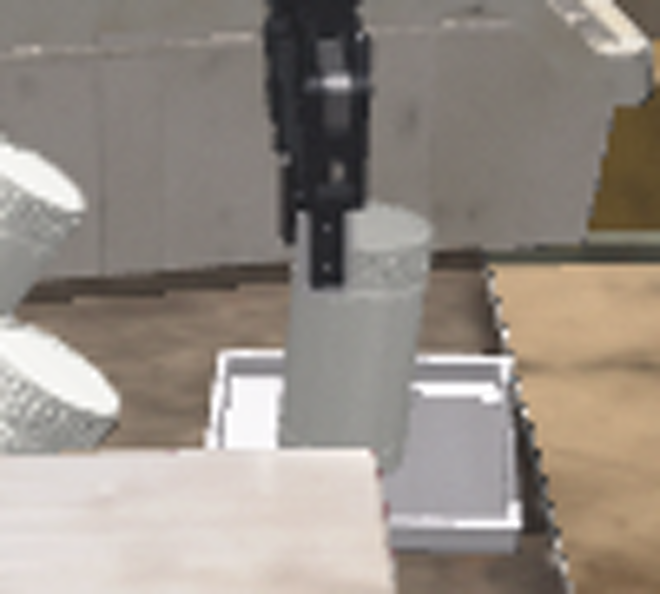

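Call:
step_arm:
  plan:
    - {"linear": [0,0,0],"turn": 0}
    - {"linear": [0,0,0],"turn": 0}
    - {"linear": [0,0,0],"turn": 0}
  fingers: -0.25

```text
clock: 19.35
tcp_pos: [0.4474, -0.0662, 0.0582]
eef_rot: [-1.571, 0.0, 0.082]
ft_force: [0.9, 1.7, -0.9]
finger_gap: 0.627
```

Call:
step_arm:
  plan:
    - {"linear": [0,0,0],"turn": 0}
    - {"linear": [0,0,0],"turn": 0}
    - {"linear": [0,0,0],"turn": 0}
  fingers: -0.29

```text
clock: 19.65
tcp_pos: [0.4474, -0.0662, 0.0582]
eef_rot: [-1.571, 0.0, 0.082]
ft_force: [1.5, 0.1, -0.6]
finger_gap: 0.646
```

```bash
python3 snap.py q; python3 -c "
import cv2
a=cv2.imread('pics/side_q.png')[130:220,250:350]; cv2.imwrite('pics/q_z.png',cv2.resize(a,None,fx=6.6,fy=6.6,interpolation=cv2.INTER_CUBIC))"
```

```text
19.65 [ 0.4474 -0.0662  0.0582] [-1.571  0.     0.082] [ 1.51  0.05 -0.6 ] [ 0.037 -0.214 -0.077] 0.646078046814583
```

View pics/q_z.png

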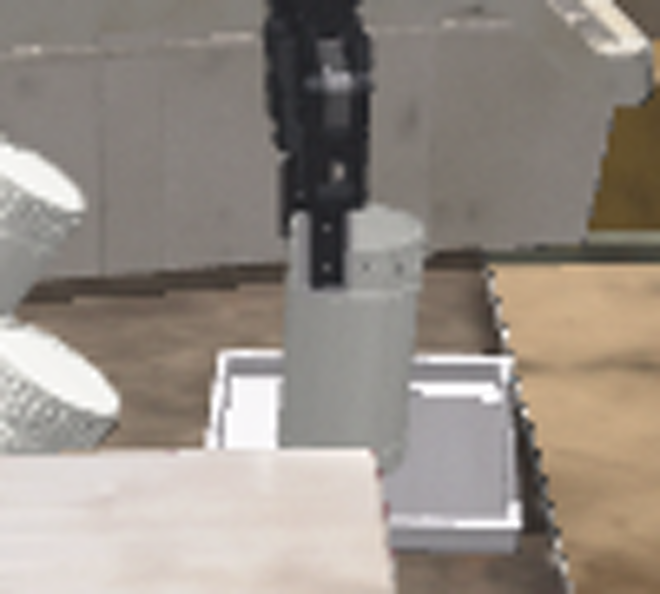

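Call:
step_arm:
  plan:
    - {"linear": [0,0,0],"turn": 0}
    - {"linear": [0,0,0],"turn": 0}
    - {"linear": [0,0,0],"turn": 0}
  fingers: -0.35

```text
clock: 20.05
tcp_pos: [0.4472, -0.066, 0.0582]
eef_rot: [-1.571, 0.0, 0.082]
ft_force: [-0.8, 1.1, -0.8]
finger_gap: 0.677
```

Call:
step_arm:
  plan:
    - {"linear": [0,0,0],"turn": 0}
    - {"linear": [0,0,0],"turn": 0}
    - {"linear": [0,0,0],"turn": 0}
    - {"linear": [0,0,0],"turn": 0}
  fingers: -1

```text
clock: 20.45
tcp_pos: [0.4475, -0.0662, 0.0583]
eef_rot: [-1.571, -0.0, 0.082]
ft_force: [0.5, -0.2, -0.3]
finger_gap: 1.003
```

```bash
python3 snap.py r; python3 -c "
import cv2
a=cv2.imread('pics/side_r.png')[130:220,250:350]; cv2.imwrite('pics/r_z.png',cv2.resize(a,None,fx=6.6,fy=6.6,interpolation=cv2.INTER_CUBIC))"
```

```text
20.45 [ 0.4475 -0.0662  0.0583] [-1.571 -0.     0.082] [ 0.5  -0.24 -0.26] [-0.025 -0.001 -0.009] 1.0033946688972277
```

View pics/r_z.png

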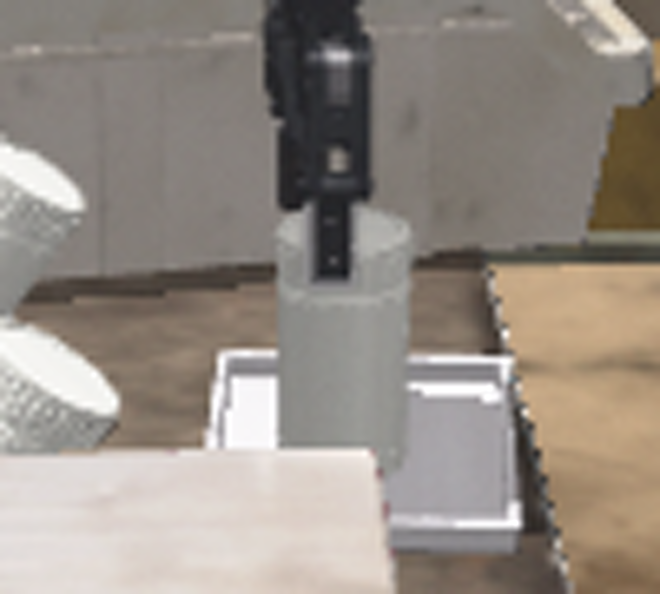

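The tin stands upright in the tray, free of the fingers. Retreating straight up, then aside.

Call:
step_arm:
  plan:
    - {"linear": [0,0,0.05],"turn": 0}
    - {"linear": [0,0,0.2],"turn": 0}
    - {"linear": [0,0,0.4],"turn": 0}
    - {"linear": [0,0,0.6],"turn": 0}
    - {"linear": [0,0,0.8],"turn": 0}
    - {"linear": [0,0,1],"turn": 0}
    - {"linear": [0,0,1],"turn": 0}
    - {"linear": [-0.3,0.3,1],"turn": 0}
    - {"linear": [-0.6,0.6,1],"turn": 0}
    - {"linear": [-0.8,1,1],"turn": 0}
    - {"linear": [-0.8,1,1],"turn": 0}
    - {"linear": [-0.8,1,1],"turn": 0}

```text
clock: 21.75
tcp_pos: [0.3243, 0.0868, 0.2083]
eef_rot: [-1.57, 0.0, 0.087]
ft_force: [0.2, -0.4, -0.1]
finger_gap: 1.003
```

Call:
step_arm:
  plan:
    - {"linear": [-0.2,0.4,0],"turn": 0}
    - {"linear": [-0.4,0.8,0],"turn": 0}
    - {"linear": [-0.4,1,0],"turn": 0}
    - {"linear": [-0.4,1,0],"turn": 0}
    - {"linear": [-0.4,1,0],"turn": 0}

```text
clock: 22.25
tcp_pos: [0.2667, 0.2359, 0.208]
eef_rot: [-1.571, 0.0, 0.086]
ft_force: [0.1, 0.1, -0.4]
finger_gap: 0.996
```

```bash
python3 snap.py s
```

```text
22.25 [0.2667 0.2359 0.208 ] [-1.571  0.     0.086] [ 0.09  0.07 -0.41] [-0.087 -0.01   0.008] 0.9957870361785307
```

View pics/both_s.png

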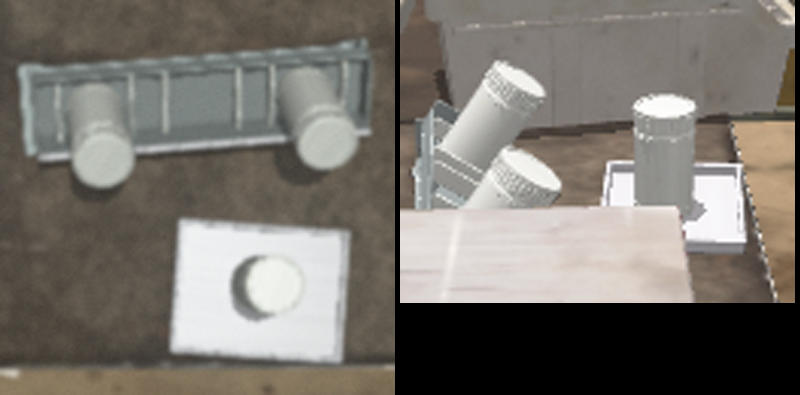

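View pics/top_s.png

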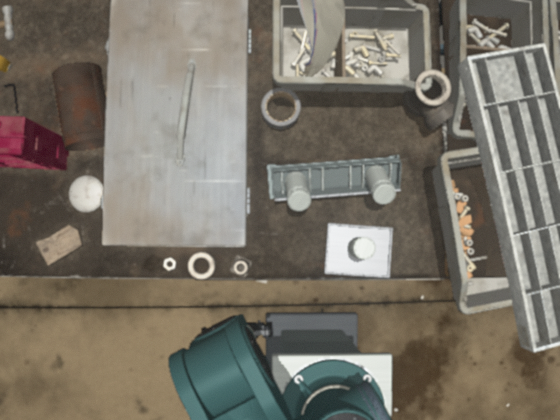

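The full tin stands centred in the tray, lids 1 and 3 are in the rack, and the bystanders are where they were. One last check that tin 1 is fully seated: compare with the first picture.

Run:
```python
import cv2,numpy as np
for n,rois in (("top",{"tin1":(284,165,32,50),"tin3":(365,160,38,50),"nuts":(155,250,100,30)}),("side",{"tin1":(235,176,30,22),"tin3":(235,146,30,18)})):
    a=cv2.imread(f"pics/{n}0.png",0).astype(np.float32);b=cv2.imread(f"pics/{n}_s.png",0).astype(np.float32)
    for k,(x,y,w,h) in rois.items():
        print(n,k,np.round(cv2.phaseCorrelate(a[y:y+h,x:x+w].copy(),b[y:y+h,x:x+w].copy()),3),"meandiff",np.abs(a-b)[y:y+h,x:x+w].mean())
```

```text
Traceback (most recent call last):
ValueError: setting an array element with a sequence. The requested array has an inhomogeneous shape after 1 dimensions. The detected shape was (2,) + inhomogeneous part.
```

Run:
```python
import cv2,numpy as np
for n,rois in (("top",{"tin1":(284,165,32,50),"tin3":(365,160,38,50),"nuts":(155,250,100,30)}),("side",{"tin1":(235,176,30,22),"tin3":(235,146,30,18)})):
    a=cv2.imread(f"pics/{n}0.png",0).astype(np.float32);b=cv2.imread(f"pics/{n}_s.png",0).astype(np.float32)
    for k,(x,y,w,h) in rois.items():
        (s,r)=cv2.phaseCorrelate(a[y:y+h,x:x+w].copy(),b[y:y+h,x:x+w].copy())
        print(n,k,np.round(s,2),"meandiff",np.abs(a-b)[y:y+h,x:x+w].mean())
```

```text
top tin1 [-0.   -0.11] meandiff 2.966875
top tin3 [-0.02  0.04] meandiff 2.3331578
top nuts [-0.07  0.  ] meandiff 2.279
side tin1 [ 0.04 -0.19] meandiff 19.0
side tin3 [0.13 0.01] meandiff 2.2981482
```

Run:
```python
import cv2,numpy as np
o=[cv2.resize(cv2.imread(f"pics/side{s}.png")[150:206,220:278],None,fx=6.5,fy=6.5,interpolation=cv2.INTER_CUBIC) for s in("0","_s")]
cv2.imwrite("pics/cmp.png",np.hstack(o))
```

```text
(no output)
```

View pics/cmp.png

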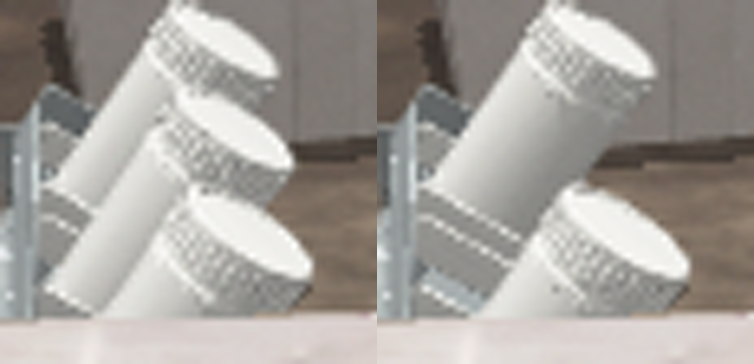

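Tin 1's lid is in the same place in both pictures, with its right tip at (312,265) before and (312,265) + 377 after. The earlier difference was only tin 2 missing behind it. Handing in.

```bash
python3 -c "
from rig import sign_off
print(sign_off())"
```

```text
the job is handed in; nothing more can be done
None
```

The full tin was tin 2, from the middle bay. It now stands upright, lid up, near the middle of the tray, and I handed the job in at about 22 s of robot time.

- **Finding it:** I lifted tin 1 first; it read about 1 N, so it was empty and went back in its bay. Tin 2 read 4.4 to 6.3 N when lifted. I never lifted tin 3, since tin 2 was clearly the full one.
- **Standing it up:** I turned tin 2 upright in the grip by pressing its lower back against the rack's front rail. I stopped at what looked like 6° of lean because the tin had begun to slide on the pads; over the tray it measured about 8°. I then rolled it upright on the tray floor.
- **Setting down:** The floor pushed back with at most about 15 N. I opened the fingers in small steps for the last 3° or so, so that last part was a small free settling.
- **Last checks:** The pictures show tin 2 upright in the tray. Tins 1 and 3 and the bystander parts sit where they started, within about 0.2 pixel. The gripper was open and clear of everything. One comparison around tin 1 differed a lot from the first picture; a closer look showed only that tin 2 was gone from behind it.

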